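Divert the waiting bearing balls to the empty tray

TASK

Seen from the robot, the left-hand tray of the ball sorter is full. With a fingertip, press down the raised right-hand end of the rocking gate so that it rocks all the way over, then push the two waiting steel balls along the infeed channel so that they roll off over the gate and down the right-hand chute into the empty tray. Only press and push: do not lift the balls or let any go elsewhere, and leave the tooling standing around it where it is.

Things in the scene. Friction and masses are not known exactly. Their poses are not given: they have to be found in the camera images.
- sorter: Fixed ball sorter of sheet steel. Origin: on the table under the middle of the gate; x points along the infeed, away from the robot (up to 0.2 rad off world x), y to the left, z up. From each gate end (y = -110 and +110 mm) a fixed chute, 76 mm wide, slopes down to a tray; chute walls stay below 115 mm height.
- infeed_floor (a point): On the floor of the level infeed channel, 132 mm in sorter -x from the gate's middle, 150 mm high. The open-ended channel runs along sorter x at y = 0, x = -190 to -75 mm, 44 mm wide between 3 mm walls reaching 162 mm height; balls stay put on it. Then a ramp falls 13 mm to a lip at x = -35 mm: there balls roll by themselves onto the gate.
- gate (a joint): Gate angle (rad). Steel trough 240 mm long (sorter y), 68 mm wide, that rocks like a seesaw on a pivot along sorter x at its middle, 125 mm high. 0 level; positive: left end (+y) low, balls go left; negative: right end low, balls go right. Stops at +0.28 and -0.28; starts at +0.18 to +0.27. Stiff pivot: it stays where left, about 2 N at a tab moves it.
- right_tab (a point): Centre of the top of the right press tab, a flat dark plate fixed to the gate, 46 mm (sorter x) by 36 mm (sorter y) by 6 mm thick, on the robot's side of the trough, 58 mm in -x and 95 mm in -y from the pivot. Its top is 125 mm above the table when the gate is level, about 151 mm when fully raised, about 99 mm when fully down. Nothing is under it.
- left_tab (a point): Centre of the top of the left press tab, the same plate mirrored, 95 mm in +y from the pivot.
- ball_a_center (a point): Centre of a steel bearing ball, 38 mm diameter, about 0.22 kg, waiting on the infeed floor (its centre at 169 mm height): the one nearer the robot, 140 to 150 mm in sorter -x from the gate's middle.
- ball_b_center (a point): Centre of the second ball, like the first, ahead of it on the infeed, 95 to 102 mm in sorter -x from the gate's middle.
- empty_tray (a point): Centre of the inner floor (6 mm above the table) of the empty right-hand tray: 130 mm (sorter x) by 140 mm (sorter y) inside, walls 45 to 95 mm high, 265 mm in sorter -y from the gate's middle.
- full_tray (a point): Centre of the inner floor of the left-hand tray, same size, already full of balls that are fixed in it.
- collet_a: Loose steel collet standing on the table, 66 mm high, 32 mm across its top; leave alone. Origin under its centre.
- collet_b: A second collet like it; leave alone.
- step_block: Dark stepped clamping block, 84 x 30 mm, 57 mm high at its tall end; leave alone. Origin under its centre.
- clamp_strap: Dark slotted clamp strap lying flat, 110 x 38 x 18 mm; leave alone. Origin under its centre.
- face_mill: Round dark milling cutter, 64 mm diameter, 45 mm high; leave alone. Origin under its centre.
- t_nut: T-slot nut, 34 x 34 x 24 mm; leave alone. Origin under its centre.
- spanner: Flat ring spanner, 190 mm long, 8 mm thick; leave alone. Origin under its middle.
Mind the look-alikes: they are no part of the job. Leave any black look-alike of the part that bears ball_a_center alone. What is shaped like the part that bears ball_b_center but red is not meant.

How it is judged:
By the outcome, as a careful person would: the job done as asked, in the order asked, and still so for the second after the job is handed in, with the robot touching nothing.
It also fails if it takes over 45 s, if anything falls off the work surface, if the arm or the gripper's body presses on something with over 40 N, if the wrist force passes 120 N, or if a joint passes its speed limit or range.

ROBOT

A 6-joint arm with a two-finger parallel gripper is mounted at the origin on the work surface. World frame = base frame: x ahead of the robot, y to its left, z up, the work surface at z = 0. Lengths are in m, angles in rad, forces in N, time in s.
With the tool pointing down it reaches from about 0.3 to 0.75 m from the base axis. Payload 8.5 kg.
Tool frame: the origin (TCP) lies between the finger pads; the fingertips stand 22 mm ahead of it and the grasp point (between the pads) lies 3 mm ahead of it; z points along the fingers, y is the line along which they close (so a half turn about z gives the same grasp; the last joint's range is limited). The gripper opens to 85 mm and grips with 20 to 120 N. Pads are 22 mm wide; open, the fingers measure 114 mm over their backs; the gripper's body (76 mm by 85 mm) begins 54 mm behind the grasp point. The pads swing forward as they close: fully open they stand 13 mm farther back than shut.
Start: joints at [1.004, 0.381, 1.297, -0, 1.464, -0.215], TCP at [0.19, 0.516, 0.253] pointing down, gripper open.
Joint ranges: [-3.11, 3.11], [-0.89, 2.33], [0.22, 2.48], [-1.42, 4.56], [0.17, 2.85], [-2.88, 2.88]. Speed limits (rad/s): [2.39, 2.39, 3.14, 3.14, 3.14, 3.14].

INTERFACE

Orientations are given as a rotation vector (axis times angle).
In Python, from station import telemetry, capture, workorder, look_for, spot_point gives the robot as it stands. The module is installed in compiled form; this text tells all that it offers.
- The arm moves only by the tool jog_arm, never from a script. Its argument "increments" is a list of rows, each a list of 3 entries, a list of its own where there are three numbers: the shift along the tool's x, y, z in mm, then the turn about the tool's z in degrees, then the closure, from 0 (fully open) to 1 (shut). In form: [[[tx, ty, tz], turn, gripper], ...]. A call has 1 to 10 rows; each row is the pose to reach, as a shift and turn from the pose commanded when the call began, along the tool's axes at that moment; what a row does not reach only later rows make up. A row lasts 1/10 s, in which the tool goes at most 50 mm and 8.59 degrees, less where a joint would pass 70% of its speed; a pose out of reach is approached as far as the arm can. A call with a gripper value outside its range is refused whole. The fingers move at their own pace and stop on an object; the grip force is fixed at half the most. Time passes only in rows, so rows that repeat a pose let the fingers close. It gives the time, the measured TCP pose, the force, the opening and the grip force at its end, in the units of the state.
- telemetry.get_obs(): the state, without advancing time (a new reading comes with each control period).
- capture(name): name is "scene" or "top"; returns a dict with "frame" (420x560x3 uint8, blue, green, red), "mtx" (3x3 intrinsics, pixels), "extrinsics" (4x4, takes a point from camera to world coordinates). Camera axes: x right, y down, z forward; pixel columns grow to the right and rows downward; lengths in m; the calibration is good to about 2 mm. A picture is of the moment at which its call begins. There is no depth.
- workorder.close_job(): hands the job in; it is judged then, once.
Trained networks look in the newest picture that a camera, given by its name, has taken for a name from the list of things; names that differ only in an ending like _2 or _b are one class to them, and where a whole thing is asked for, a point or a joint stands for the part that bears it (a point fixed in the world has none). Each returns a list of dicts, best first, with "p" (0 to 1); they miss things now and then, are a little off and sometimes report something else, mostly with a low value. They report only what shows in the picture. A call takes as long as a camera call. They do not tell look-alikes from the thing itself.
- look_for(camera, target): "extent" ([left, top, right, bottom] as shares, 0 to 1, of the picture: columns of its width, rows of its height, round what is visible of it).
- spot_point(camera, target): "point" ([column, row] as shares, 0 to 1, of the picture: columns of its width, rows of its height: a listed point, or the origin of a listed thing).
The state is a dict: "time_s": time; "q": joint angles; "joint_vel": joint speeds; "joint_torque": joint torques, N m; "tool_pos": TCP position; "orientation": TCP orientation; "ft_force": force on the tool from outside, world axes, zero at the start; "torque": the same for the moment, N m; "finger_gap": finger opening in m; "gripper_force": force on a finger pad.
Only numpy, scipy, OpenCV 4.12 (cv2) and the standard library are available. Lean on these libraries where they do the work, as an engineer would, in place of code of your own. Each camera call takes 0.05 s, during which the arm holds its last target. There are 200 camera calls.

## Working session

There is one attempt and no reset: what is moved stays moved. The work goes in short steps, Python scripts to look and compute and a tool call to move; the robot and the scene stay as the last step left them, time stands still between calls to the robot, and variables do not carry over. Pictures are saved under pics/ and viewed, at most 10 in all, crops included, and the job is handed in when it is done.

Besides the shell and the picture viewer there is one more tool, called after "Emit:" in YAML: its name, and indented under it one key for each argument. jog_arm: Moves the arm, as the interface text tells. Its arguments: {"type":"object","properties":{"increments":{"type":"array"}},"required":["increments"]}

```bash
mkdir -p pics
cat > h.py <<'E'
import numpy as np, cv2
from station import telemetry, capture, workorder, look_for, spot_point
def proj(c,P):
    T=np.linalg.inv(c["extrinsics"]);p=T[:3,:3]@np.array(P,float)+T[:3,3];u=c["mtx"]@p;return u[:2]/u[2]
def atz(c,px,z):
    d=c["extrinsics"][:3,:3]@np.linalg.solve(c["mtx"],[px[0],px[1],1]);o=c["extrinsics"][:3,3]
    return o+d*(z-o[2])/d[2]
E
python3 - <<'E'
from h import *
Z=dict(infeed_floor=.15,right_tab=.148,left_tab=.102,ball_a_center=.169,empty_tray=.006,full_tray=.006,sorter=0)
for n in("scene","top"):
    c=capture(n);cv2.imwrite(f"pics/{n}0.png",c["frame"])
    print(n,c["extrinsics"][:3,3].round(3))
    for t,z in Z.items():
        for r in spot_point(n,t)[:4]:
            px=np.array(r["point"])*[560,420];print(t,round(r["p"],2),px.round(1),atz(c,px,z).round(4)[:2])
o=telemetry.get_obs();print(o["time_s"],o["tool_pos"],o["orientation"],o["finger_gap"])
E
```

```text
scene [1.164 0.53  0.724]
infeed_floor 0.88 [310.4 169.8] [0.5243 0.0089]
right_tab 0.85 [252.6 170.4] [ 0.598  -0.0756]
right_tab 0.41 [401.9 300.1] [0.6857 0.3171]
left_tab 0.58 [319.5 229.7] [0.6048 0.0996]
ball_a_center 0.73 [364.2 216. ] [0.5889 0.1797]
empty_tray 0.8 [186.5 199.1] [ 0.6375 -0.2568]
full_tray 0.85 [361.6 339.1] [0.6855 0.2606]
top [0.492 0.031 1.07 ]
infeed_floor 0.78 [275.2 257.5] [0.5239 0.0187]
right_tab 0.91 [324.7 223.3] [ 0.5907 -0.0824]
right_tab 0.68 [217.5 145.1] [0.7558 0.1327]
right_tab 0.24 [238.5 218.6] [0.6032 0.0909]
left_tab 0.58 [238.3 217.9] [0.6103 0.0944]
ball_a_center 0.79 [246.5 305.2] [0.4331 0.0756]
ball_a_center 0.35 [235.3 251. ] [0.5373 0.0963]
empty_tray 0.64 [396.2 211.1] [ 0.6318 -0.2688]
empty_tray 0.43 [323.7 222.2] [ 0.6086 -0.0977]
full_tray 0.71 [166.9 190.4] [0.6895 0.2662]
sorter 0.87 [280.5 204.2] [0.6535 0.0018]
sorter 0.72 [167.8 244.6] [0.5635 0.264 ]
0.8 [0.18952261 0.51629349 0.25332342] [ 5.49754379e-01  3.09311218e+00 -2.31543292e-05] 0.08571965728210484
```

View pics/scene0.png

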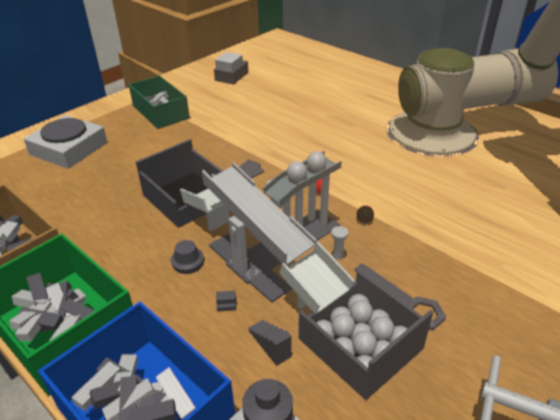

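View pics/top0.png

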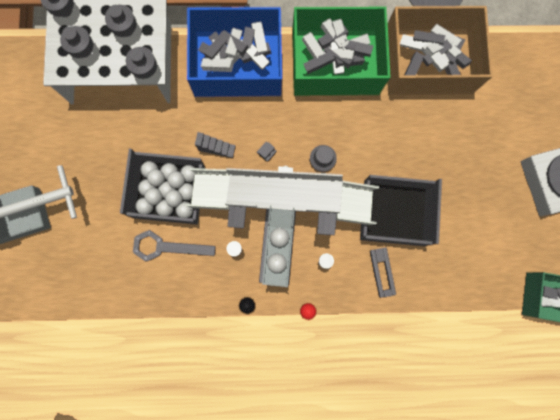

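The scene picture shows the two steel balls on the infeed at (297,172) and (316,161), and in the top picture they are at (279,238) for b and (277,263) for a. The look-alikes in the top picture are black at (247,305), red at (308,311) and the fixed balls in the left tray around (165,188). The collet tops are at (234,249) and (326,261). The raised right tab is at (326,223) in the top picture, and the left tab at (237,216). I choose the two balls on the infeed and the right tab.

Run:
```python
from h import *
from scipy.optimize import least_squares
S={"infeed_floor":(-.132,0,.15),"empty_tray":(0,-.265,.006),"full_tray":(0,.265,.006)}
C={n:capture(n) for n in("scene","top")}
sel={("scene","infeed_floor"):(310.4,169.8),("scene","right_tab"):(252.6,170.4),("scene","empty_tray"):(186.5,199.1),("scene","full_tray"):(361.6,339.1),
("top","infeed_floor"):(275.2,257.5),("top","right_tab"):(324.7,223.3),("top","left_tab"):(238.3,217.9),("top","empty_tray"):(396.2,211.1),("top","full_tray"):(166.9,190.4)}
def W(v,p):
    c,s=np.cos(v[2]),np.sin(v[2]);return np.array([v[0]+c*p[0]-s*p[1],v[1]+s*p[0]+c*p[1],p[2]])
def P(v,t):
    if t in S:return S[t]
    y=.095 if t[0]=="l" else -.095;a=v[3]
    return(-.058,y*np.cos(a),.125-y*np.sin(a) )
f=lambda v:np.concatenate([proj(C[n],W(v,P(v,t)))-q for (n,t),q in sel.items()])
r=least_squares(f,[.657,.002,-.11,.22],loss="soft_l1");v=r.x
print(v.round(4));print(f(v).reshape(-1,2).round(1).tolist())
print("rtab",W(v,P(v,"right_tab")).round(4))
for n in C:
    for b in look_for(n,"ball_a_center")[:6]:
        e=np.array(b["extent"])*[560,420,560,420];px=(e[:2]+e[2:])/2;w=atz(C[n],px,.169)[:2]-v[:2]
        c,s=np.cos(v[2]),np.sin(v[2]);print(n,round(b["p"],2),px.round(),(c*w[0]+s*w[1]).round(4),(-s*w[0]+c*w[1]).round(4))
im=C["top"]["frame"].copy()
for p in[P(v,"right_tab"),P(v,"left_tab"),(-.19,0,.15),(-.075,0,.15),(-.145,0,.169),(-.098,0,.169)]:
    cv2.circle(im,tuple(int(round(a)) for a in proj(C["top"],W(v,p))),1,(0,0,255),-1)
cv2.imwrite("pics/crop1.png",cv2.resize(im[160:320,200:370],None,fx=3.5,fy=3.5,interpolation=2))
```

```text
[ 6.585e-01 -6.000e-04 -1.045e-01  1.584e-01]
[[0.7, 1.5], [-1.7, -0.6], [0.2, -2.7], [0.9, 1.0], [2.7, -1.7], [2.2, 0.2], [-2.4, -0.6], [-1.9, 0.4], [1.4, 1.4]]
rtab [ 0.591  -0.0879  0.14  ]
scene 0.67 [317. 162.] -0.1437 0.0043
scene 0.63 [368. 214.] -0.0965 0.1722
top 0.71 [245. 306.] -0.2341 0.0544
top 0.67 [276. 264.] -0.1492 0.0025
top 0.34 [280. 218.] -0.0589 0.0019
```

View pics/crop1.png

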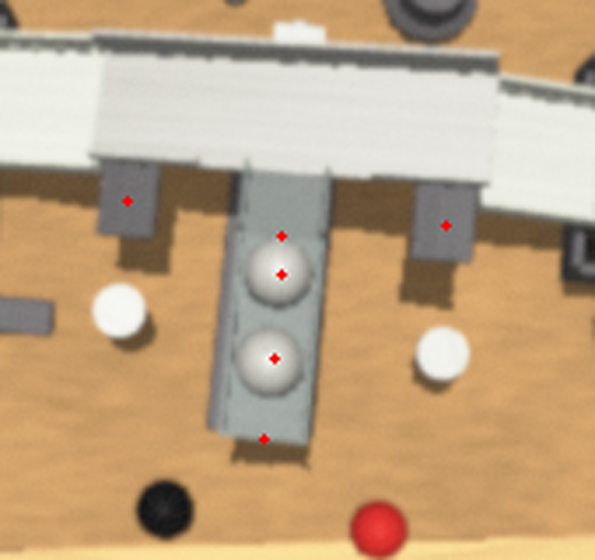

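The crop confirms the choice. The marks sit on both tabs and both balls (a at (268,363), b at (278,272)). The channel axis lies about 2 mm further left than the fit, and the black and red balls are off the infeed. Next I move above the right tab with the gripper shut.

Emit:
jog_arm:
  increments:
    - [[-20,-15,0],0,1]
    - [[-50,-36,0],-2,1]
    - [[-86,-63,0],-5,1]
    - [[-123,-90,0],-9,1]
    - [[-160,-117,0],-14.2,1]
    - [[-197,-144,0],-14.2,1]
    - [[-234,-171,0],-14.2,1]
    - [[-271,-198,0],-14.2,1]
    - [[-308,-225,0],-14.2,1]
    - [[-340,-249,0],-14.2,1]

```text
time_s: 2.0
tool_pos: [0.4238, 0.1634, 0.2535]
orientation: [0.164, 3.137, 0.0]
ft_force: [0.0, 0.6, -0.7]
finger_gap: 0.0001
gripper_force: 0.0
```

```bash
cat > d.py <<'E'
# usage: d.py x y z  -> shift in tool axes (mm) and turn to align tool x with sorter -x
import sys;from h import *
from scipy.spatial.transform import Rotation as R
o=telemetry.get_obs();M=R.from_rotvec(o["orientation"]).as_matrix()
print(o["time_s"],o["tool_pos"].round(4) if hasattr(o["tool_pos"],'round') else o["tool_pos"],np.round(o["ft_force"],1),o["finger_gap"])
yaw=-.1045;a=np.arctan2(M[1,0],M[0,0]);e=(np.pi+yaw-a+np.pi)%(2*np.pi)-np.pi
for i in range(1,len(sys.argv),3): print((M.T@(np.array(sys.argv[i:i+3],float)-o["tool_pos"])*1000).round(1),"turn",-np.degrees(e).round(2))
E
python3 d.py .591 -.087 .253
```

```text
2.0 [0.4238 0.1634 0.2535] [ 0.   0.6 -0.7] 0.00012077575446059245
[-192.4 -231.6    0.6] turn -0.01
```

Emit:
jog_arm:
  increments:
    - [[-30,-36,0],0,1]
    - [[-60,-73,0],0,1]
    - [[-92,-111,0],0,1]
    - [[-123,-149,0],0,1]
    - [[-155,-187,0],0,1]
    - [[-180,-217,0],0,1]
    - [[-192,-232,0],0,1]
    - [[-192,-232,0],0,1]
    - [[-192,-232,0],0,1]

```text
time_s: 2.9
tool_pos: [0.5895, -0.085, 0.2531]
orientation: [-0.164, -3.137, -0.001]
ft_force: [-0.1, -0.0, -0.9]
finger_gap: -0.0001
gripper_force: 0.0
```

```bash
python3 d.py .591 -.087 .181 .591 -.087 .121
python3 - <<'E'
from h import *
a=capture("top");b=capture("scene")
cv2.imwrite("pics/p2.png",np.hstack([cv2.resize(a["frame"][160:320,200:370],(400,376)),cv2.resize(b["frame"][120:280,200:370],(400,376))]))
E
```

```text
2.9 [ 0.5895 -0.085   0.2531] [-0.1 -0.  -0.9] -0.00011518674194629931
[-1.8 -1.9 72.1] turn 0.02
[ -1.8  -1.9 132.1] turn 0.02
```

View pics/p2.png

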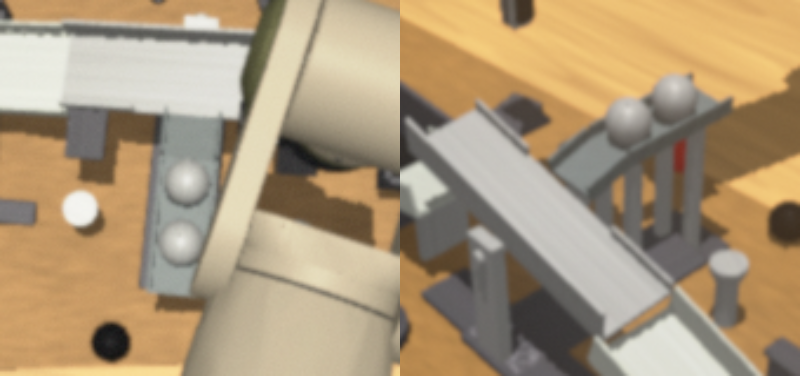

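Left crop: the wrist covers the right tab. Right crop: the gate is still left-low with both balls waiting, and the fingertip is at (517,10) above the far end of the gate. Now I press down.

Emit:
jog_arm:
  increments:
    - [[-2,-2,30],0,1]
    - [[-2,-2,60],0,1]
    - [[-2,-2,75],0,1]
    - [[-2,-2,83],0,1]
    - [[-2,-2,91],0,1]
    - [[-2,-2,99],0,1]
    - [[-2,-2,107],0,1]
    - [[-2,-2,115],0,1]
    - [[-2,-2,122],0,1]
    - [[-2,-2,127],0,1]

```text
time_s: 4.0
tool_pos: [0.5916, -0.0873, 0.1257]
orientation: [-0.163, -3.137, -0.001]
ft_force: [-0.4, 0.9, 3.2]
finger_gap: -0.0001
gripper_force: 1.0
```

Emit:
jog_arm:
  increments:
    - [[0,0,2],0,1]
    - [[0,0,4],0,1]
    - [[0,0,5],0,1]
    - [[0,0,6],0,1]
    - [[0,0,6],0,1]

```text
time_s: 4.5
tool_pos: [0.5917, -0.0874, 0.1216]
orientation: [0.163, 3.136, -0.001]
ft_force: [-2.8, 2.2, 9.9]
finger_gap: -0.0002
gripper_force: 4.6
```

Emit:
jog_arm:
  increments:
    - [[0,0,1],0,1]
    - [[0,0,2],0,1]
    - [[0,0,2],0,1]

```text
time_s: 4.8
tool_pos: [0.5917, -0.0874, 0.1213]
orientation: [0.163, 3.135, -0.001]
ft_force: [-7.2, 3.3, 22.8]
finger_gap: 0.0001
gripper_force: 10.4
```

Emit:
jog_arm:
  increments:
    - [[0,0,-10],0,1]
    - [[0,0,-40],0,1]
    - [[0,0,-80],0,1]
    - [[0,0,-120],0,1]
    - [[0,0,-132],0,1]
    - [[0,0,-132],0,1]

```text
time_s: 5.4
tool_pos: [0.592, -0.0877, 0.252]
orientation: [0.163, 3.134, -0.002]
ft_force: [0.7, 0.6, -1.3]
finger_gap: -0.0
gripper_force: 0.0
```

```bash
python3 d.py .4548 .0228 .253
```

```text
5.4 [ 0.592  -0.0877  0.252 ] [ 0.7  0.6 -1.3] -3.016236997519804e-05
[147.9  95.7  -1.6] turn 0.03
```

Emit:
jog_arm:
  increments:
    - [[25,16,0],0,1]
    - [[62,40,0],0,1]
    - [[100,65,0],0,1]
    - [[135,87,0],0,1]
    - [[148,96,0],0,1]
    - [[148,96,0],0,1]
    - [[148,96,0],0,1]

```text
time_s: 6.1
tool_pos: [0.455, 0.0229, 0.2497]
orientation: [-0.163, -3.137, 0.0]
ft_force: [0.1, -0.9, -0.3]
finger_gap: -0.0003
gripper_force: 0.0
```

```bash
python3 d.py .4548 .0228 .185 .5642 .0113 .185
python3 - <<'E'
from h import *
a=capture("top");b=capture("scene")
cv2.imwrite("pics/p3.png",np.hstack([cv2.resize(a["frame"][160:320,200:370],(400,376)),cv2.resize(b["frame"][110:280,190:370],(400,376))]))
E
```

```text
6.1 [0.455  0.0229 0.2497] [ 0.1 -0.9 -0.3] -0.00026268530074339717
[ 0.1 -0.1 64.7] turn 0.03
[-109.9   -0.2   64.6] turn 0.03
```

View pics/p3.png

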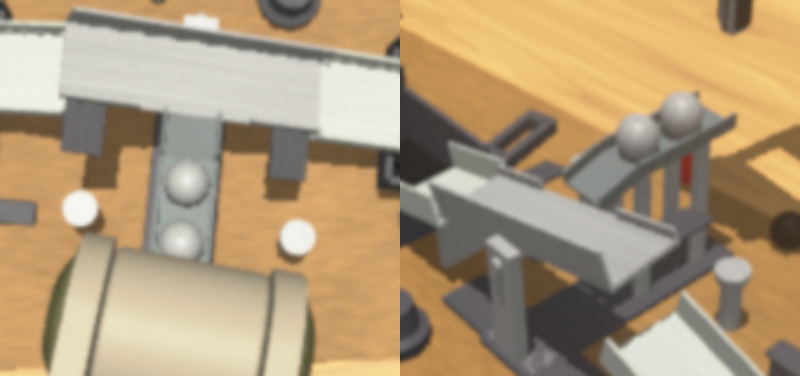

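The gate has rocked fully right-low: in the right crop its left end at (650,250) is now up. Both balls are still waiting at (187,183) and (181,240) in the left crop. Now I lower behind ball a and push gently.

Emit:
jog_arm:
  increments:
    - [[0,0,30],0,1]
    - [[0,0,58],0,1]
    - [[0,0,64],0,1]
    - [[0,0,64],0,1]
    - [[-8,0,64],0,1]
    - [[-16,0,64],0,1]
    - [[-22,0,64],0,1]
    - [[-27,0,64],0,1]
    - [[-32,0,64],0,1]
    - [[-37,0,64],0,1]

```text
time_s: 7.2
tool_pos: [0.4915, 0.0195, 0.1864]
orientation: [-0.163, -3.137, 0.0]
ft_force: [-0.5, -1.1, 1.0]
finger_gap: 0.0002
gripper_force: 0.2
```

Emit:
jog_arm:
  increments:
    - [[-4,0,0],0,1]
    - [[-8,0,0],0,1]
    - [[-12,0,0],0,1]
    - [[-16,0,0],0,1]
    - [[-20,0,0],0,1]
    - [[-20,0,0],0,1]
    - [[-20,0,0],0,1]
    - [[-20,0,0],0,1]
    - [[-20,0,0],0,1]
    - [[-20,0,0],0,1]

```text
time_s: 8.2
tool_pos: [0.511, 0.0175, 0.1863]
orientation: [0.163, 3.137, 0.0]
ft_force: [-0.1, -0.2, 0.1]
finger_gap: 0.0003
gripper_force: 0.0
```

```bash
python3 d.py .5642 .0113 .185
python3 - <<'E'
from h import *
a=capture("top");b=capture("scene")
cv2.imwrite("pics/p4.png",np.hstack([cv2.resize(a["frame"][150:310,200:450],(400,256)),cv2.resize(b["frame"][110:280,120:370],(400,272))[:256]]))
E
```

```text
8.2 [0.511  0.0175 0.1863] [-0.1 -0.2  0.1] 0.00032970661962101056
[-53.6  -0.6   1.4] turn 0.03
```

View pics/p4.png

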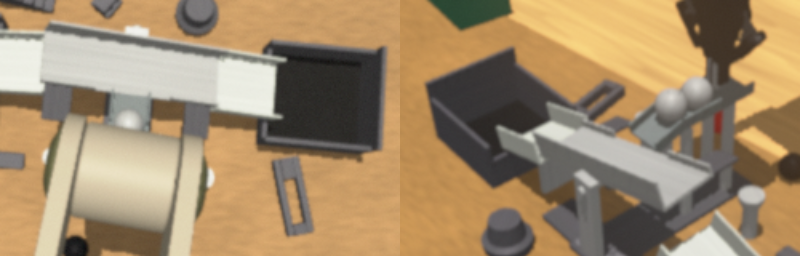

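Both balls are still in the channel: the fingertip at (715,75) in the right crop is behind a, and b at (670,105) is near the ramp. I keep pushing slowly, with a pause for b to roll.

Emit:
jog_arm:
  increments:
    - [[-4,0,0],0,1]
    - [[-8,0,0],0,1]
    - [[-12,0,0],0,1]
    - [[-16,0,0],0,1]
    - [[-20,0,0],0,1]
    - [[-20,0,0],0,1]
    - [[-20,0,0],0,1]
    - [[-20,0,0],0,1]
    - [[-20,0,0],0,1]
    - [[-20,0,0],0,1]

```text
time_s: 9.3
tool_pos: [0.5308, 0.0154, 0.1864]
orientation: [0.163, 3.137, -0.0]
ft_force: [0.5, -0.0, -0.1]
finger_gap: -0.0001
gripper_force: 0.0
```

Emit:
jog_arm:
  increments:
    - [[-4,0,0],0,1]
    - [[-8,0,0],0,1]
    - [[-12,0,0],0,1]
    - [[-16,0,0],0,1]
    - [[-20,0,0],0,1]
    - [[-24,0,0],0,1]
    - [[-28,0,0],0,1]
    - [[-32,0,0],0,1]
    - [[-32,0,0],0,1]
    - [[-32,0,0],0,1]

```text
time_s: 10.3
tool_pos: [0.5627, 0.0121, 0.1862]
orientation: [-0.163, -3.137, -0.0]
ft_force: [-0.1, -0.1, -0.1]
finger_gap: -0.0005
gripper_force: 0.0
```

Emit:
jog_arm:
  increments:
    - [[0,0,0],0,1]
    - [[0,0,0],0,1]
    - [[0,0,0],0,1]
    - [[0,0,0],0,1]
    - [[0,0,0],0,1]
    - [[0,0,0],0,1]

```text
time_s: 10.9
tool_pos: [0.5627, 0.0121, 0.1863]
orientation: [-0.163, -3.137, 0.0]
ft_force: [-0.4, -0.4, -0.9]
finger_gap: -0.0002
gripper_force: 0.0
```

Run:
```python
from h import *
a=capture("top");b=capture("scene")
cv2.imwrite("pics/p5.png",np.hstack([cv2.resize(a["frame"][150:310,200:450],(400,256)),cv2.resize(b["frame"][110:280,120:370],(400,272))[:256]]))
```

```text
(no output)
```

View pics/p5.png

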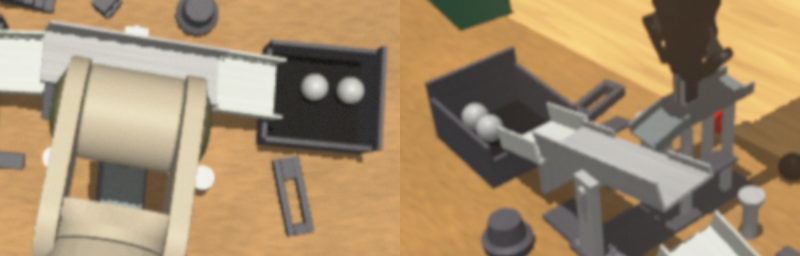

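Both balls are in the empty tray, at (315,87) and (350,90) in the left crop. I raise the tool clear and let everything settle.

Emit:
jog_arm:
  increments:
    - [[3,0,-10],0,1]
    - [[3,0,-40],0,1]
    - [[3,0,-70],0,1]
    - [[3,0,-80],0,1]
    - [[3,0,-80],0,1]
    - [[3,0,-80],0,1]
    - [[3,0,-80],0,1]
    - [[3,0,-80],0,1]
    - [[3,0,-80],0,1]
    - [[3,0,-80],0,1]

```text
time_s: 12.0
tool_pos: [0.5597, 0.0124, 0.266]
orientation: [-0.163, -3.137, -0.0]
ft_force: [-0.0, 0.7, 0.1]
finger_gap: 0.0002
gripper_force: 0.0
```

Emit:
jog_arm:
  increments:
    - [[0,0,0],0,1]
    - [[0,0,0],0,1]
    - [[0,0,0],0,1]
    - [[0,0,0],0,1]
    - [[0,0,0],0,1]

```text
time_s: 12.5
tool_pos: [0.5597, 0.0124, 0.2663]
orientation: [0.163, 3.137, 0.0]
ft_force: [-0.6, -0.2, -0.3]
finger_gap: 0.0
gripper_force: 0.0
```

Run:
```python
from h import *
a=capture("top");b=capture("scene")
cv2.imwrite("pics/p6.png",np.hstack([cv2.resize(a["frame"][130:330,120:450],(400,256)),cv2.resize(b["frame"][110:280,120:370],(400,272))[:256]]))
```

```text
(no output)
```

View pics/p6.png

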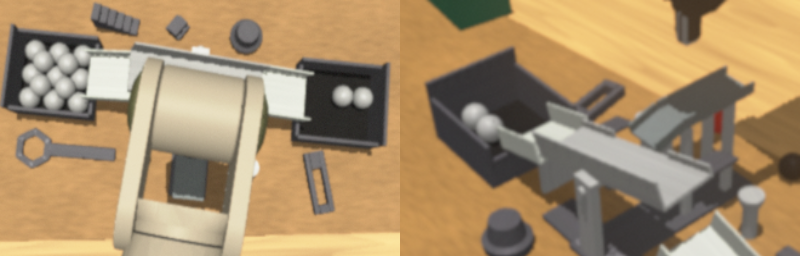

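The balls rest in the right tray at (343,96) and (363,98), the gate is right-low, the tool is clear at (688,25), and the tooling that shows is where it stood.

```bash
python3 -c "
from station import workorder
print(workorder.close_job())"
```

```text
the job is handed in; nothing more can be done
None
```

The job is handed in: I pressed the gate fully over to the right, then pushed both steel balls off the infeed into the empty right-hand tray, touching nothing else, in about 12.5 s.

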